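# Square a figure's board into the bench corner stop

## Task

Push the modelling board with the little terracotta figure along the bench, without lifting it, into the corner of the two wooden battens, until one edge of the board lies flat against the long batten and the next edge flat against the short one, then back away. Push only the board's edges, gently: do not touch the fragile figure, and leave the other things on the bench where they are.

Things in the scene. Friction and masses are not known exactly. Their poses are not given: they have to be found in the camera images.
- corner_stop: L of two wooden battens, 28 mm high, 30 mm thick, fixed to the bench. Origin: inner corner, at bench level. Long batten: inner face is the plane x = 0, facing -x, from y = -270 mm to the corner. Short batten: inner face is the plane y = 0, facing -y, from x = -200 mm to the corner. The board starts in the quadrant x < 0, y < 0, clear of both, and belongs there.
- board: loose white-faced board, 160 mm (x) by 180 mm (y), 25 mm thick, flat on the bench, a figure fixed on its middle; together 0.6 to 0.9 kg, some 3 to 9 N to slide. Origin: centre of its underside, z up. Starts up to 0.3 rad out of square with the stop. Its +x edge (180 mm long) goes against the long batten, its +y edge (160 mm) against the short one, axes parallel to the stop's.
- figure: fragile terracotta figure seated on a block, fixed to the board; it moves with it. Origin: centre of its underside, at the middle of the board's top. It stays within 45 mm of that centre line up to 60 mm above the board, within 30 mm above that, and ends 137 mm above the board. Must not be touched.
- pot: white ceramic cup without a handle, 72 mm across, 75 mm high, beyond the short batten; leave it. Origin: centre of its underside.
- cone: small solid terracotta test piece, round, 52 mm across, 65 mm high with a chamfered top, standing alone at the right of the bench; leave it. Origin: centre of its underside.
- modelling_tool: wooden modelling tool lying on the bench beyond the short batten, 160 mm long, 14 mm wide, 11 mm high; leave it. Origin: underside near the middle, x along the tool.
Mind the look-alikes: they are no part of the job. Several things look just like the board: the one meant starts nearest to the robot's base.

How it is judged:
At the end, for the whole second after the job is handed in: The board lies flat on the bench, at rest, its +x edge against the long batten and its +y edge against the short batten: at the middle of each edge the gap is under 4 mm, and the board is within 0.03 rad of square with the stop (x of board in the frame of corner_stop between -0.084 and -0.076 m and y of board in the frame of corner_stop between -0.094 and -0.086 m and angle between the x axis of board and the x axis of corner_stop, either way round below 0.03 rad and height (world z) of board below 0.004 m and angle between board's own z axis and vertical below 0.03 rad and linear speed of board below 0.01 m/s); the robot touches nothing.
It fails at once if the board is lifted off the bench or tipped (height (world z) of board above 0.008 m or angle between board's own z axis and vertical above 0.08 rad).
It fails at once if the robot touches the figure (contact force between figure and the fingers above 0.3 N or contact force between figure and the arm above 0.3 N).
It fails at once if the board is knocked along faster than 0.3 m/s instead of being pushed gently (linear speed of board above 0.3 m/s).
It fails at once if another thing on the bench is shifted by more than 15 mm or knocked over (distance of any of pot, cone, modelling_tool from where it was at the start of the episode above 0.015 m or angle between any of pot, cone, modelling_tool's own z axis and vertical above 0.3 rad).
It also fails if it takes over 58 s, if anything falls off the work surface, if the arm or the gripper's body presses on something with over 40 N, if the wrist force passes 120 N, or if a joint passes its speed limit or range.

## Robot

A 7-joint arm with a two-finger parallel gripper is mounted at the origin on the work surface. World frame = base frame: x ahead of the robot, y to its left, z up, the work surface at z = 0. Lengths are in m, angles in rad, forces in N, time in s.
With the tool pointing down it reaches from about 0.425 to 0.875 m from the base axis. Payload 4.7 kg.
Tool frame: the origin (TCP) lies at the very end of the fingers, on their centre line; the grasp point (between the pads) lies 19 mm behind it (ctrl.grasp_offset is the distance from the TCP to the grasp point, in m); z points along the fingers, y is the direction in which the jaws open and shut (so a half turn about z gives the same grasp; the last joint's range is limited). The gripper opens to 87 mm and grips with 3 to 60 N. Pads are 19 mm wide; open, the fingers measure 117 mm over their backs; the gripper's body (75 mm by 190 mm) begins 51 mm behind the grasp point.
Start: joints at [1.298, 0.321, -0.07, 1.45, 0.023, 1.371, -0.057], TCP at [0.184, -0.623, 0.223] pointing down, gripper open.
Joint ranges: [-2.86, 2.86], [-0.3, 2.09], [-1.38, 1.24], [0.06, 2.45], [-1.56, 4.7], [0.09, 2.05], [-2.69, 2.69]. Speed limits (rad/s): [2.57, 2.57, 3.14, 3.14, 3.14, 3.14, 3.14].

## Interface

Orientations are given as a rotation vector (axis times angle).
In Python, from bench import ctrl gives the robot as it stands.
- The arm moves only by the shell command python3 -m creep 'ROWS' [FORCE]. ROWS is JSON, a list that holds one entry, the list of rows, each a list of 7 numbers: the opening, from 0 (shut) to 1 (fully open), then the shift along the tool's x, y, z in mm, then the turn, a rotation vector about the tool's x, y, z in rad. In form: [[[grip, dx, dy, dz, rx, ry, rz], ...]]. A call has 1 to 5 rows; each row is the pose to reach, as a shift and turn from the pose commanded when the call began, along the tool's axes at that moment; what a row does not reach only later rows make up. A row lasts 1/10 s, in which the tool goes at most 50 mm and 8.59 degrees, less where a joint would pass 70% of its speed; a pose out of reach is approached as far as the arm can. A call with a gripper value outside its range is refused whole. The fingers move at their own pace and stop on an object; FORCE is the grip in N (left out, the last holds). Time passes only in rows, so rows that repeat a pose let the fingers close. It gives the time, the measured TCP pose, the force and the opening at its end, in the units of the state.
- ctrl.get_state(): the state, without advancing time (a new reading comes with each control period).
- ctrl.get_image(name): name is "scene" or "top" or "wrist"; returns the picture (400x640x3 uint8, red, green, blue); there is no depth.
- ctrl.camera_params(name): a dict with "K" (3x3 intrinsics, pixels), "pose" (4x4, takes a point from camera to world coordinates). Camera axes: x right, y down, z forward; pixel columns grow to the right and rows downward; lengths in m; the calibration is good to about 2 mm. A picture is of the moment at which its call begins: read the wrist's pose just before it. camera_params takes no time and is no camera call; for the wrist camera it gives the pose at the moment of the call.
- ctrl.close_job(): hands the job in, once; it reports no verdict.
The state is a dict: "time": time; "joint_positions": joint angles; "qd": joint speeds; "joint_torque": joint torques, N m; "position": TCP position; "tool_rot": TCP orientation; "ft_force": force on the tool from outside, world axes, zero at the start; "torque": the same for the moment, N m; "grip_width": opening from 0.0 (shut) to 1.0 (fully open).
Only numpy, scipy, OpenCV 4.12 (cv2) and the standard library are available. Lean on these libraries where they do the work, as an engineer would, in place of code of your own. Each camera call takes 0.05 s, during which the arm holds its last target. There are 200 camera calls.

## Working session

There is one attempt and no reset: what is moved stays moved. The work goes in short steps, Python scripts to look and compute and a shell command to move; the robot and the scene stay as the last step left them, time stands still between calls to the robot, and variables do not carry over. Pictures are saved under pics/ and viewed, about 8 in all and at most 12, crops included, and the job is handed in when it is done.

```bash
mkdir -p pics; ls; python3 - <<'E'
from bench import ctrl
import cv2
s=ctrl.get_state();print(s['time'],s['position'],s['tool_rot'],s['ft_force'],s['grip_width'])
for n in('top','scene'):
    cv2.imwrite(f'pics/{n}0.png',ctrl.get_image(n)[:,:,::-1]); p=ctrl.camera_params(n); print(n,p['K'].tolist(),p['pose'].round(4).tolist())
E
```

```text
pics
0.0 [ 0.18365922 -0.62293832  0.22146166] [-3.10749627e+00 -4.48739413e-01  5.80846534e-04] [0.6408022  0.44884735 0.50722187] 0.9980878035756429
top [[434.9380410942735, 0.0, 320.5710462066431], [0.0, 434.9380410942735, 202.19546904438258], [0.0, 0.0, 1.0]] [[-0.0044, -0.9965, 0.0831, 0.5347], [-0.9999, 0.0053, 0.011, 0.0735], [-0.0114, -0.083, -0.9965, 1.1889], [0.0, 0.0, 0.0, 1.0]]
scene [[435.3648838618434, 0.0, 312.78816334830486], [0.0, 435.3648838618434, 201.07294931260154], [0.0, 0.0, 1.0]] [[0.222, 0.8107, -0.5418, 1.4286], [0.975, -0.1793, 0.1312, -0.1056], [0.0093, -0.5574, -0.8302, 1.2659], [0.0, 0.0, 0.0, 1.0]]
```

View pics/top0.png

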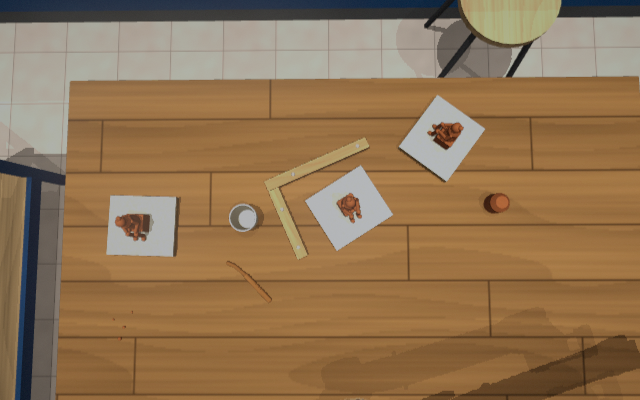

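View pics/scene0.png

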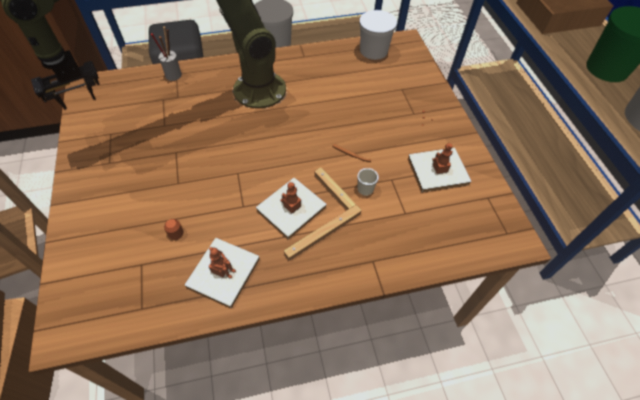

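The top view shows three look-alike white boards with figures, at (350,208), (442,138) and (142,226). In the scene view they are at (291,207), (222,271) and (439,169). The one at (350,208), inside the L of the battens, looks nearest the base (base off the bottom edge). I'll measure to confirm.

```bash
cat > h.py <<'E'
import numpy as np,cv2
from bench import ctrl
def load(n):return cv2.imread(f'pics/{n}.png')
def ray(n,uv,z,P=None):
    p=P or ctrl.camera_params(n);K=p['K'];T=p['pose']
    uv=np.atleast_2d(uv).astype(float);d=(np.c_[uv,np.ones(len(uv))]@np.linalg.inv(K).T)@T[:3,:3].T
    o=T[:3,3];return o+d*((z-o[2])/d[:,2:3])
def white(im):
    h=cv2.cvtColor(im,cv2.COLOR_BGR2HSV);return ((h[...,1]<50)&(h[...,2]>165)).astype(np.uint8)
def board(im,c):
    m=white(im);cs,_=cv2.findContours(m,cv2.RETR_EXTERNAL,cv2.CHAIN_APPROX_NONE)
    cs=[k for k in cs if cv2.contourArea(k)>600 and cv2.pointPolygonTest(cv2.convexHull(k),c,False)>=0]
    k=cv2.convexHull(max(cs,key=cv2.contourArea))
    return k[:,0],cv2.approxPolyDP(k,6,True)[:,0]
def tri(a,b):
    A=[]
    for n,uv in(('top',a),('scene',b)):
        p=ctrl.camera_params(n);M=p['K']@np.linalg.inv(p['pose'])[:3]
        A.append(M)
    X=cv2.triangulatePoints(A[0],A[1],np.float64(a).T,np.float64(b).T);return (X[:3]/X[3]).T
E
python3 - <<'E'
from h import *
t=load('top0');s=load('scene0')
for c in((340,215),(440,155),(165,240)):
    k,a=board(t,c);w=ray('top',a,.025);print(c,a.tolist(),w.mean(0).round(3),np.linalg.norm(w.mean(0)[:2]).round(3),np.linalg.norm(np.diff(w,axis=0),axis=1).round(3))
k,a=board(s,(285,218));print('scene',a.tolist())
for n,pts in(('top',[(330,155),(290,225),(330,140),(320,165)]),('scene',[(335,188),(320,235)])):
    im=load(n+'0');h=cv2.cvtColor(im,cv2.COLOR_BGR2HSV)
    print(n,[h[y,x].tolist() for x,y in pts])
cv2.imwrite('pics/crop.png',np.vstack([cv2.resize(t[125:265,230:410],(720,560),interpolation=cv2.INTER_CUBIC)]))
E
```

```text
(340, 215) [[360, 166], [392, 214], [337, 250], [305, 201]] [0.617 0.011 0.025] 0.617 [0.155 0.176 0.156]
(440, 155) [[437, 95], [484, 129], [447, 180], [399, 146]] [ 0.806 -0.243  0.025] 0.842 [0.157 0.173 0.158]
(165, 240) [[110, 196], [175, 197], [172, 256], [107, 254]] [0.571 0.569 0.025] 0.806 [0.177 0.158 0.175]
scene [[294, 178], [325, 204], [287, 235], [256, 207]]
top [[20, 106, 180], [21, 104, 179], [16, 145, 156], [21, 105, 180]]
scene [[18, 106, 214], [17, 110, 209]]
```

View pics/crop.png

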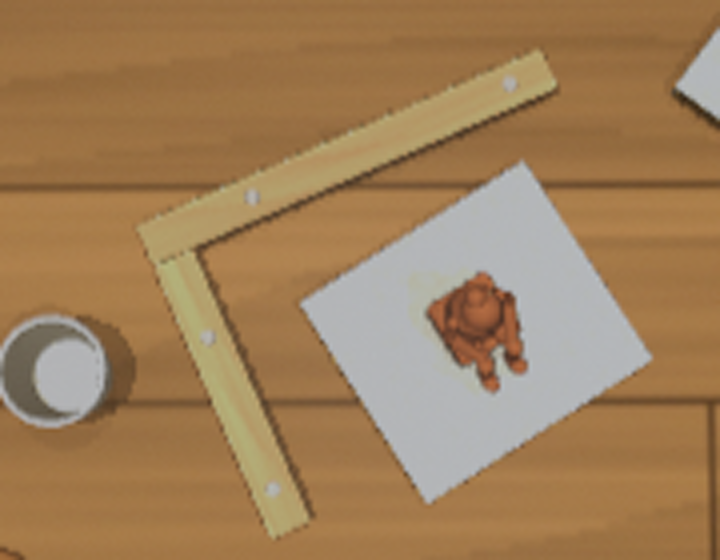

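The close crop confirms the board at crop (475,330), inside the L. The long batten is the upper one, with its inner edge from crop (193,248) to (557,88). The short one runs down to crop (312,517). Next I'll fit edge lines and check heights from the two views.

```bash
cat >> h.py <<'E'
def bat(im,poly):
    h=cv2.cvtColor(im,cv2.COLOR_BGR2HSV);m=((h[...,0]>=16)&(h[...,1]<122)&(h[...,1]>70)&(h[...,2]>160)).astype(np.uint8)
    r=np.zeros_like(m);cv2.fillPoly(r,[np.int32(poly)],1);return m*r
def rot(k):return None
def edgefit(k,a,z,n):  # fit lines to contour points by side, corners intersected
    L=[]
    for i in range(4):
        p,q=a[i].astype(float),a[(i+1)%4].astype(float);d=(q-p)/np.linalg.norm(q-p);t=(k-p)@d;e=abs((k-p)@[-d[1],d[0]])
        s=k[(e<2.5)&(t>4)&(t<np.linalg.norm(q-p)-4)]
        L.append(cv2.fitLine(np.float32(s),cv2.DIST_HUBER,0,.01,.01).ravel())
    c=[]
    for i in range(4):
        A,B=L[i-1],L[i];x=np.linalg.solve(np.c_[A[:2],-B[:2]],B[2:]-A[2:]);c.append(A[2:]+x[0]*A[:2])
    return np.array(c)
def contour(m):
    cs,_=cv2.findContours(m,cv2.RETR_EXTERNAL,cv2.CHAIN_APPROX_NONE);return max(cs,key=cv2.contourArea)[:,0]
E
python3 - <<'E'
from h import *
t=load('top0');s=load('scene0')
# board corners in both views, triangulate
def fullc(im,c):
    m=white(im);cs,_=cv2.findContours(m,cv2.RETR_EXTERNAL,cv2.CHAIN_APPROX_NONE)
    return max([k for k in cs if cv2.contourArea(k)>600 and cv2.pointPolygonTest(cv2.convexHull(k),c,False)>=0],key=cv2.contourArea)[:,0]
a=edgefit(fullc(t,(340,215)),board(t,(340,215))[1],0,0)
b=edgefit(fullc(s,(285,218)),board(s,(285,218))[1],0,0)
print(a.round(1).tolist(),b.round(1).tolist())
wa=ray('top',a,.025);wb=ray('scene',b,.025);print(wa.round(4),'\n',wb.round(4))
D=np.linalg.norm(wa[:,None]-wb[None],axis=2);j=D.argmin(1);print(tri(a,b[j]).round(4))
# battens, top view
ib=bat(t,[(262,180),(365,130),(380,150),(275,200),(315,255),(300,265)])
k=contour(ib);print(len(k),cv2.contourArea(k))
def line(p,q):
    p,q=np.float64(p),np.float64(q);d=(q-p)/np.linalg.norm(q-p);tt=(k-p)@d;e=abs((k-p)@[-d[1],d[0]])
    S=k[(e<2.5)&(tt>5)&(tt<np.linalg.norm(q-p)-5)];return len(S),cv2.fitLine(np.float32(S),cv2.DIST_HUBER,0,.01,.01).ravel()
n1,A=line((278.2,187),(369.3,147));n2,B=line((278.2,187),(308,254.2))
x=np.linalg.solve(np.c_[A[:2],-B[:2]],B[2:]-A[2:]);c=A[2:]+x[0]*A[:2];print(n1,n2,'corner px',c)
A=A*1;W=ray('top',[c,c+np.sign(A[0])*A[:2]*90,c+np.sign(B[1])*B[:2]*70],.028);print(W.round(4))
u=W[1]-W[0];v=W[2]-W[0];print('ang long -y dir',np.degrees(np.arctan2(u[1],u[0])),'short -x dir',np.degrees(np.arctan2(v[1],v[0])))
v2=t.copy();cv2.drawContours(v2,[k],-1,(0,0,255),1)
cv2.imwrite('pics/dbg.png',np.hstack([cv2.resize(v2[120:270,255:415],(400,375),interpolation=cv2.INTER_NEAREST),cv2.resize(s[160:270,240:400],(400,375),interpolation=cv2.INTER_CUBIC)]))
E
```

```text
[[360.5, 165.5], [392.20001220703125, 214.39999389648438], [336.6000061035156, 249.6999969482422], [305.20001220703125, 200.39999389648438]] [[294.0, 177.89999389648438], [325.20001220703125, 203.5], [287.79998779296875, 235.39999389648438], [255.6999969482422, 206.5]]
[[ 0.7307 -0.022   0.025 ]
 [ 0.598  -0.1051  0.025 ]
 [ 0.5047  0.0441  0.025 ]
 [ 0.6368  0.1277  0.025 ]] 
 [[ 0.5073  0.0474  0.025 ]
 [ 0.6376  0.1299  0.025 ]
 [ 0.7324 -0.0187  0.025 ]
 [ 0.5983 -0.1037  0.025 ]]
[[ 0.7313 -0.0204  0.0237]
 [ 0.5982 -0.1044  0.0251]
 [ 0.505   0.0458  0.0225]
 [ 0.6371  0.1288  0.0245]]
365 1630.5
82 34 corner px [276.57684 186.06345]
[[ 0.6757  0.2044  0.028 ]
 [ 0.772  -0.0186  0.028 ]
 [ 0.5038  0.1293  0.028 ]]
ang long -y dir -66.65120408419841 short -x dir -156.397368301978
```

View pics/dbg.png

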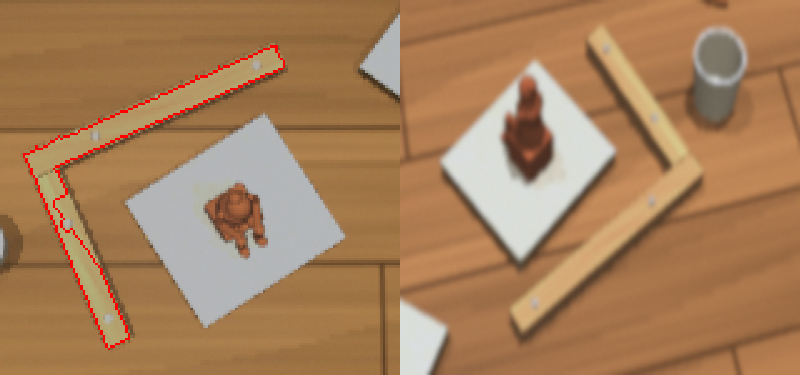

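Triangulated board corners sit at z ≈ 0.024 (true 0.025), and the sides measure about 0.156 × 0.176. The right board is 0.617 m from the base, the others over 0.8 m. The short batten's mask has a bite out of it, but its direction agrees with the square to 0.3°.

Stop frame: corner ≈ (0.675, 0.202), +x at 23.35°. The board sits at about (-0.128, -0.153) in it, yaw +8.7°.

Plan: set the jaws parallel to each edge, then push with the opened fingers, the −x edge first and the −y edge second.

```bash
cat >> h.py <<'E'
from scipy.spatial.transform import Rotation as Ro
TH=np.radians(23.35);C=np.array([.675,.202]);R2=np.array([[np.cos(TH),-np.sin(TH)],[np.sin(TH),np.cos(TH)]])
def go(sx,sy,z,jaw):  # stop-frame target; jaw 'y' or 'x' = stop axis along which jaws open
    s=ctrl.get_state();R=Ro.from_rotvec(s['tool_rot']);p=np.r_[C+R2@[sx,sy],z]
    a=TH+(np.pi/2 if jaw=='y' else 0)
    best=None
    for k in(0,np.pi):
        y=np.array([np.cos(a+k),np.sin(a+k),0]);zz=np.array([0,0,-1.]);Rt=Ro.from_matrix(np.c_[np.cross(y,zz),y,zz])
        d=(R.inv()*Rt).as_rotvec()
        if best is None or np.linalg.norm(d)<np.linalg.norm(best):best=d
    st=R2.T@(s['position'][:2]-C)
    print('t',round(s['time'],2),'q7',s['joint_positions'][6].round(2),'stop xy',st.round(4),'z',s['position'][2].round(4),'F',s['ft_force'].round(1))
    print('world',p.round(3),'shift mm',(R.inv().apply(p-s['position'])*1000).round(1),'rot',best.round(3))
E
python3 -c "
from h import *
print(R2.T@(np.array([.618,.0113])-C))
go(-.255,-.153,.18,'y')"
```

```text
[-0.12791509 -0.15249006]
t 0.1 q7 -0.06 stop xy [-0.7781 -0.5627] z 0.2216 F [-0.3  0.  -0.7]
world [ 0.502 -0.04   0.18 ] shift mm [ 469.9 -469.6   42.3] rot [-0.002  0.    -0.121]
```

```bash
python3 -m creep '[[[1,33,-33,0,0,0,-0.02],[1,66,-66,0,0,0,-0.05],[1,100,-100,0,0,0,-0.08],[1,133,-133,0,0,0,-0.1],[1,166,-166,0,0,0,-0.121]]]' 20; python3 -c "
from h import *
go(-.255,-.153,.18,'y')"
```

```text
time: 0.6
position: [0.2966, -0.4153, 0.2221]
tool_rot: [-3.076, -0.637, 0.001]
ft_force: [0.4, -0.6, 0.1]
grip_width: 0.998
t 0.6 q7 -0.27 stop xy [-0.5921 -0.4168] z 0.2221 F [ 0.4 -0.6  0.1]
world [ 0.502 -0.04   0.18 ] shift mm [ 337.4 -263.4   42.2] rot [-0.     0.     0.001]
```

```bash
python3 -m creep '[[[0.6,38,-30,0,0,0,0],[0.6,76,-60,0,0,0,0],[0.6,114,-89,0,0,0,0],[0.6,152,-119,0,0,0,0],[0.6,190,-148,0,0,0,0]]]'; python3 -m creep '[[[0.6,37,-29,0,0,0,0],[0.6,74,-58,8,0,0,0],[0.6,110,-86,20,0,0,0],[0.6,147,-115,42,0,0,0],[0.6,147,-115,42,0,0,0]]]'; python3 -c "
from h import *
go(-.255,-.153,.012,'y')
cv2.imwrite('pics/w1.png',ctrl.get_image('wrist')[:,:,::-1])"
```

```text
time: 1.1
position: [0.4121, -0.2041, 0.2224]
tool_rot: [3.076, 0.636, -0.001]
ft_force: [1.1, -0.1, -0.2]
grip_width: 0.65
time: 1.6
position: [0.5012, -0.0349, 0.1782]
tool_rot: [-3.068, -0.651, 0.003]
ft_force: [-0.7, -0.1, -0.2]
grip_width: 0.597
t 1.6 q7 -1.17 stop xy [-0.2535 -0.1486] z 0.1782 F [-0.7 -0.1 -0.2]
world [ 0.502 -0.04   0.012] shift mm [ -1.4   5.3 166.2] rot [-0.005  0.001  0.01 ]
```

View pics/w1.png

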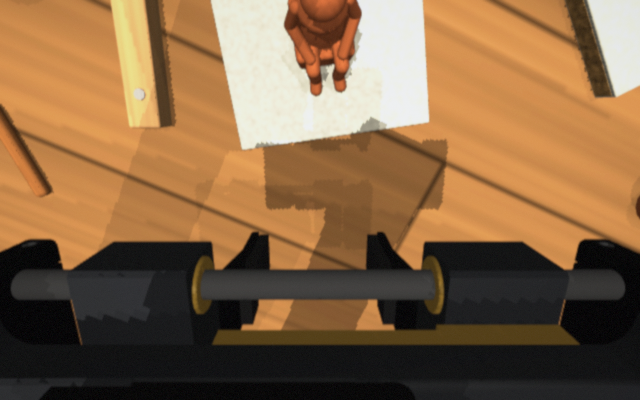

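The wrist view shows the −x edge of the board running from (243,148) to (428,122), clear ahead of the fingers at about (315,260). The short batten is at left, and the path down is free. Descending.

```bash
python3 -m creep '[[[0.6,-2,5,45,-0.005,0,0.01],[0.6,-2,5,90,-0.005,0,0.01],[0.6,-2,5,130,-0.005,0,0.01],[0.6,-2,5,155,-0.005,0,0.01],[0.6,-2,5,165,-0.005,0,0.01]]]'; python3 - <<'E'
from h import *
go(-.17,-.153,.012,'y')
p=ctrl.camera_params('wrist');im=ctrl.get_image('wrist')[:,:,::-1];cv2.imwrite('pics/w2.png',im)
w=ray('wrist',[(243,148),(428,122)],.025)  # not for this pose, sanity only
t=ctrl.get_image('top')[:,:,::-1];cv2.imwrite('pics/top1.png',t)
E
```

```text
time: 2.15
position: [0.4987, -0.0492, 0.013]
tool_rot: [3.077, 0.617, -0.006]
ft_force: [0.5, -0.1, 0.1]
grip_width: 0.603
t 2.15 q7 -1.31 stop xy [-0.2614 -0.1608] z 0.013 F [ 0.5 -0.1  0.1]
world [ 0.58  -0.006  0.012] shift mm [91.3 -8.8  0.5] rot [ 0.003  0.005 -0.012]
```

```bash
python3 -m creep '[[[0.6,10,-5,0,0,0,-0.012],[0.6,20,-9,0,0,0,-0.012],[0.6,26,-9,0,0,0,-0.012],[0.6,32,-9,0,0,0,-0.012],[0.6,38,-9,0,0,0,-0.012]]]';python3 -m creep '[[[0.6,6,0,0,0,0,0],[0.6,12,0,0,0,0,0],[0.6,18,0,0,0,0,0],[0.6,24,0,0,0,0,0],[0.6,30,0,0,0,0,0]]]'; python3 - <<'E'
from h import *
go(-.17,-.153,.012,'y')
cv2.imwrite('pics/top2.png',ctrl.get_image('top')[:,:,::-1]);cv2.imwrite('pics/w3.png',ctrl.get_image('wrist')[:,:,::-1])
t=load('top2');s=ctrl.get_image('scene')[:,:,::-1].copy()
cv2.imwrite('pics/c2.png',np.hstack([cv2.resize(t[120:280,250:420],(425,400),interpolation=cv2.INTER_CUBIC),cv2.resize(load('w3'),(375,400))]))
E
```

```text
time: 2.75
position: [0.5321, -0.0248, 0.0156]
tool_rot: [3.07, 0.639, -0.003]
ft_force: [-5.4, -0.8, 2.9]
grip_width: 0.602
time: 3.25
position: [0.5608, -0.0124, 0.0152]
tool_rot: [3.071, 0.638, 0.001]
ft_force: [-2.6, -0.2, -0.9]
grip_width: 0.603
t 3.25 q7 -1.42 stop xy [-0.1899 -0.1515] z 0.0152 F [-2.6 -0.2 -0.9]
world [ 0.58  -0.006  0.012] shift mm [19.9  1.5  3.2] rot [0.005 0.    0.002]
```

View pics/c2.png

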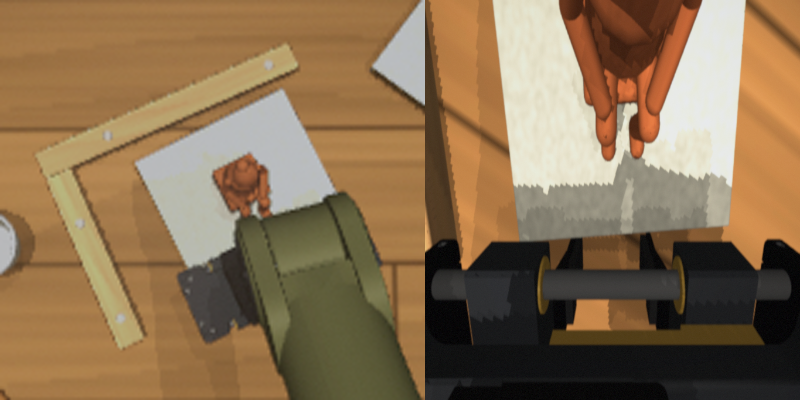

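The board is nearly square: in the wrist view its edge runs (522,240)→(730,222). It is about 10–15 mm short of the long batten (its edge at crop (135,160)→(283,90)), and the figure is clear of the gripper. Continue gently.

```bash
python3 -m creep '[[[0.6,5,0,1,0,0,0],[0.6,10,0,2,0,0,0],[0.6,13,0,2,0,0,0],[0.6,16,0,2,0,0,0],[0.6,16,0,2,0,0,0]]]';python3 -m creep '[[[0.6,2,0,0,0,0,0],[0.6,4,0,0,0,0,0],[0.6,5,0,0,0,0,0]]]'; python3 -c "
from h import *
go(-.17,-.153,.012,'y')"
```

```text
time: 3.9
position: [0.5757, -0.0061, 0.0134]
tool_rot: [3.071, 0.638, 0.003]
ft_force: [-1.4, -0.7, -0.2]
grip_width: 0.6
time: 4.2
position: [0.579, -0.0049, 0.0133]
tool_rot: [3.071, 0.638, -0.002]
ft_force: [-7.4, -3.0, 3.1]
grip_width: 0.601
t 4.2 q7 -1.44 stop xy [-0.1701 -0.1519] z 0.0133 F [-7.4 -3.   3.1]
world [ 0.58  -0.006  0.012] shift mm [0.1 1.1 1.3] rot [0.005 0.002 0.002]
```

```bash
python3 -m creep '[[[0.6,1,0,0,0,0,0],[0.6,2,0,0,0,0,0],[0.6,3,0,0,0,0,0],[0.6,3,0,0,0,0,0]]]'; python3 - <<'E'
from h import *
go(-.17,-.153,.012,'y')
cv2.imwrite('pics/top3.png',ctrl.get_image('top')[:,:,::-1]);cv2.imwrite('pics/w4.png',ctrl.get_image('wrist')[:,:,::-1])
cv2.imwrite('pics/c3.png',np.hstack([cv2.resize(load('top3')[120:280,250:420],(425,400),interpolation=cv2.INTER_CUBIC),cv2.resize(load('w4'),(375,400))]))
E
```

```text
time: 4.6
position: [0.5791, -0.0049, 0.0132]
tool_rot: [3.07, 0.637, -0.011]
ft_force: [-12.1, -4.9, 8.9]
grip_width: 0.608
t 4.6 q7 -1.44 stop xy [-0.1701 -0.152 ] z 0.0132 F [-12.1  -4.9   8.9]
world [ 0.58  -0.006  0.012] shift mm [0.1 1.  1.2] rot [0.005 0.008 0.001]
```

View pics/c3.png

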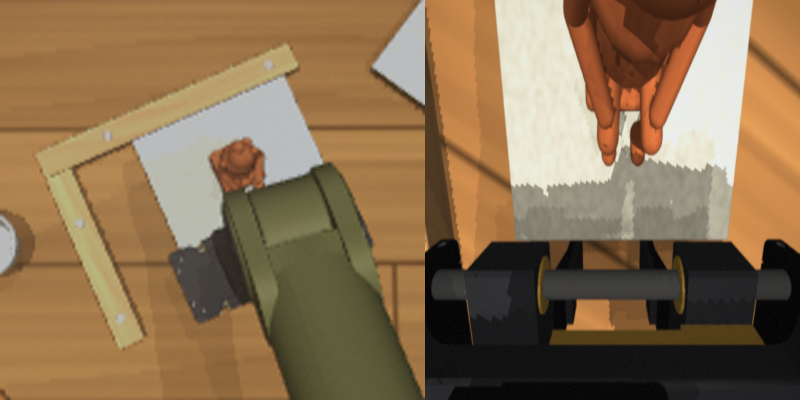

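The board lies flush on the long batten: edge coincident in the top view, square to the fingers in the wrist view. The arm stopped dead at stop x = −0.170 with the force rising, which matches 160 mm of board plus half a finger. Back off and go around to the −y edge.

```bash
python3 -m creep '[[[0.6,-12,0,0,0,0,0],[0.6,-35,0,0,0,0,0],[0.6,-65,0,-10,0,0,0],[0.6,-75,30,-25,0,0,0],[0.6,-75,70,-45,0,0,0]]]'; python3 -m creep '[[[0.6,0,35,0,0,0,0.14],[0.6,0,70,0,0,0,0.28],[0.6,0,105,0,0,0,0.42],[0.6,0,120,0,0,0,0.56],[0.6,0,120,0,0,0,0.7]]]'; python3 -c "
from h import *
go(-.08,-.295,.06,'x')"
```

```text
time: 5.2
position: [0.5404, -0.096, 0.0591]
tool_rot: [3.07, 0.644, 0.003]
ft_force: [0.8, 0.0, -0.3]
grip_width: 0.603
time: 5.7
position: [0.5913, -0.2109, 0.0599]
tool_rot: [3.101, -0.469, 0.012]
ft_force: [-0.9, -0.0, -0.5]
grip_width: 0.6
t 5.7 q7 -1.73 stop xy [-0.2405 -0.3459] z 0.0599 F [-0.9 -0.  -0.5]
world [ 0.718 -0.101  0.06 ] shift mm [  88.9 -143.1    0. ] rot [ 0.    -0.01   0.863]
```

The last joint would run to its limit this way, so I'll turn the other way, −2.28 rad, in place; it's clear of everything.

```bash
for i in 1 2 3; do python3 -m creep '[[[0.6,0,0,0,0,0,-0.145],[0.6,0,0,0,0,0,-0.29],[0.6,0,0,0,0,0,-0.435],[0.6,0,0,0,0,0,-0.58],[0.6,0,0,0,0,0,-0.725]]]' | head -2; done; python3 -m creep '[[[0.6,0,0,0,0,0,-0.1],[0.6,0,0,0,0,0,-0.1]]]'; python3 -c "
from h import *
go(-.08,-.295,.06,'x')"
```

```text
time: 6.2
position: [0.591, -0.207, 0.0601]
time: 6.7
position: [0.5909, -0.207, 0.0601]
time: 7.2
position: [0.5909, -0.207, 0.0601]
time: 7.4
position: [0.5905, -0.2071, 0.0599]
tool_rot: [1.714, 2.625, -0.001]
ft_force: [0.2, -0.1, -0.7]
grip_width: 0.603
t 7.4 q7 0.38 stop xy [-0.2397 -0.3421] z 0.0599 F [ 0.2 -0.1 -0.7]
world [ 0.718 -0.101  0.06 ] shift mm [4.6e+01 1.6e+02 1.0e-01] rot [0.003 0.006 0.007]
```

```bash
python3 -m creep '[[[0.6,12,40,0,0,0,0],[0.6,24,80,0,0,0,0],[0.6,36,120,0,0,0,0],[0.6,46,160,0,0,0,0.007],[0.6,46,160,0,0,0,0.007]]]'; python3 - <<'E'
from h import *
go(-.08,-.28,.013,'x')
cv2.imwrite('pics/w5.png',ctrl.get_image('wrist')[:,:,::-1]);cv2.imwrite('pics/top4.png',ctrl.get_image('top')[:,:,::-1])
cv2.imwrite('pics/c4.png',np.hstack([cv2.resize(load('top4')[120:280,250:420],(425,400),interpolation=cv2.INTER_CUBIC),cv2.resize(load('w5'),(375,400))]))
E
```

```text
time: 7.9
position: [0.7213, -0.092, 0.0597]
tool_rot: [1.717, 2.625, 0.009]
ft_force: [-0.5, 1.1, -0.3]
grip_width: 0.6
t 7.9 q7 0.17 stop xy [-0.074  -0.2883] z 0.0597 F [-0.5  1.1 -0.3]
world [ 0.713 -0.087  0.013] shift mm [ 8.3 -6.3 46.7] rot [0.007 0.001 0.004]
```

View pics/c4.png

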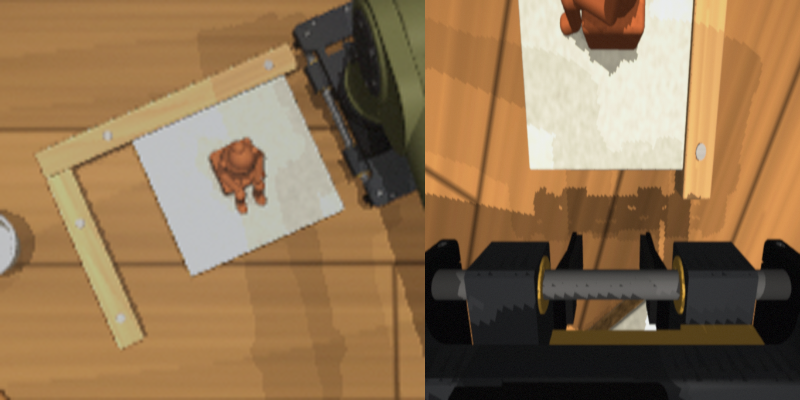

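The board is flush along the long batten: top crop edge (135,143)→(283,75), wrist view right edge on the batten at x≈690. The fingers are clear of its −y edge (wrist row 170). A corner of a look-alike lies ~50 mm behind them, at (635,320). Descend and push toward the short batten.

```bash
python3 -m creep '[[[0.6,8,-10,15,0.005,0,0],[0.6,8,-10,30,0.005,0,0],[0.6,8,-10,40,0.005,0,0],[0.6,8,-10,46,0.005,0,0],[0.6,8,-10,46,0.005,0,0]]]';python3 -m creep '[[[0.6,8,0,0,0,0,0],[0.6,16,0,0,0,0,0],[0.6,24,0,0,0,0,0],[0.6,31,0,0,0,0,0],[0.6,38,0,0,0,0,0]]]'; python3 -c "
from h import *
go(-.085,-.1895,.013,'x')"
```

```text
time: 8.5
position: [0.7043, -0.0982, 0.0119]
tool_rot: [1.728, 2.623, -0.012]
ft_force: [-0.3, 0.8, -0.1]
grip_width: 0.599
time: 9.0
position: [0.6905, -0.0639, 0.0137]
tool_rot: [1.725, 2.62, -0.013]
ft_force: [1.6, -4.4, 2.2]
grip_width: 0.599
t 9.0 q7 0.09 stop xy [-0.0911 -0.2503] z 0.0137 F [ 1.6 -4.4  2.2]
world [ 0.672 -0.006  0.013] shift mm [60.8  6.   0.2] rot [-0.004  0.008 -0.001]
```

```bash
python3 -m creep '[[[0.6,7,0,0,0,0,0],[0.6,14,1,0,0,0,0],[0.6,21,2,0,0,0,0],[0.6,28,3,0,0,0,0],[0.6,34,3,0,0,0,0]]]';python3 -m creep '[[[0.6,5,0,0,0,0,0],[0.6,10,0,0,0,0,0],[0.6,14,0,0,0,0,0],[0.6,17,0,0,0,0,0],[0.6,17,0,0,0,0,0]]]'; python3 -c "
from h import *
go(-.085,-.1895,.013,'x')"
```

```text
time: 9.5
position: [0.6789, -0.0326, 0.0131]
tool_rot: [1.726, 2.621, -0.017]
ft_force: [-0.5, -6.8, 3.6]
grip_width: 0.597
time: 10.0
position: [0.672, -0.0164, 0.0131]
tool_rot: [1.726, 2.622, -0.016]
ft_force: [-0.1, -6.3, 2.5]
grip_width: 0.598
t 10.0 q7 0.02 stop xy [-0.0893 -0.1994] z 0.0131 F [-0.1 -6.3  2.5]
world [ 0.672 -0.006  0.013] shift mm [ 9.9  4.3 -0. ] rot [-0.007  0.008 -0.001]
```

```bash
python3 -m creep '[[[0.6,2,0,0,0,0,0],[0.6,4,0,0,0,0,0],[0.6,6,0,0,0,0,0],[0.6,8,0,0,0,0,0],[0.6,8,0,0,0,0,0]]]';python3 -m creep '[[[0.6,1,0,0,0,0,0],[0.6,2,0,0,0,0,0],[0.6,3,0,0,0,0,0],[0.6,3,0,0,0,0,0]]]'; python3 - <<'E'
from h import *
go(-.085,-.1895,.013,'x')
cv2.imwrite('pics/w6.png',ctrl.get_image('wrist')[:,:,::-1]);cv2.imwrite('pics/top5.png',ctrl.get_image('top')[:,:,::-1])
cv2.imwrite('pics/c5.png',np.hstack([cv2.resize(load('top5')[120:280,250:420],(425,400),interpolation=cv2.INTER_CUBIC),cv2.resize(load('w6'),(375,400))]))
E
```

```text
time: 10.5
position: [0.6689, -0.0093, 0.013]
tool_rot: [1.726, 2.621, -0.017]
ft_force: [-0.2, -5.8, 2.5]
grip_width: 0.607
time: 10.9
position: [0.6684, -0.0082, 0.013]
tool_rot: [1.726, 2.619, -0.018]
ft_force: [1.5, -8.1, 2.8]
grip_width: 0.598
t 10.9 q7 0.0 stop xy [-0.0893 -0.1904] z 0.013 F [ 1.5 -8.1  2.8]
world [ 0.672 -0.006  0.013] shift mm [0.9 4.3 0. ] rot [-0.007  0.01  -0.002]
```

View pics/c5.png

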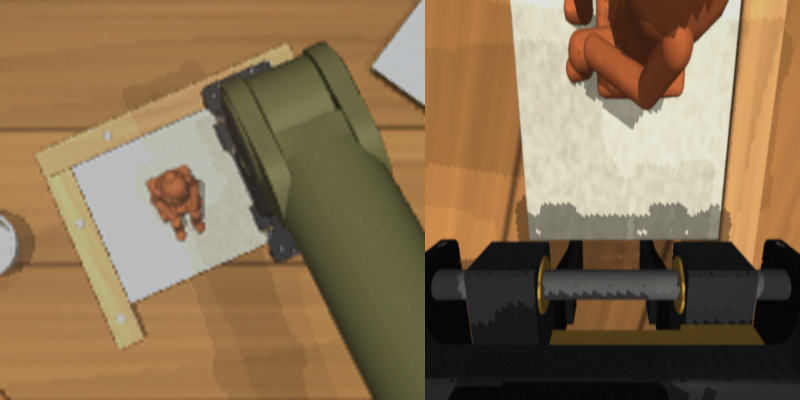

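The board is in the corner: its left edge lies on the short batten, crop (75,168)→(133,300). The fingers touch only the edge and the figure is well clear. Advance shrank to 1 mm with force rising; press slightly more to confirm.

```bash
python3 -m creep '[[[0.6,1,0,0,0,0,0],[0.6,2,0,0,0,0,0],[0.6,3,0,0,0,0,0],[0.6,4,0,0,0,0,0],[0.6,4,0,0,0,0,0]]]'; python3 -c "
from h import *
go(-.085,-.1895,.013,'x')"
```

```text
time: 11.5
position: [0.6684, -0.0081, 0.0132]
tool_rot: [1.726, 2.614, -0.021]
ft_force: [4.5, -11.7, 2.0]
grip_width: 0.603
t 11.5 q7 -0.0 stop xy [-0.0894 -0.1903] z 0.0132 F [  4.5 -11.7   2. ]
world [ 0.672 -0.006  0.013] shift mm [0.8 4.4 0.1] rot [-0.006  0.015 -0.004]
```

Hard stop. Back away and up, then measure from clear images.

```bash
python3 -m creep '[[[0.6,-10,0,0,0,0,0],[0.6,-30,0,0,0,0,0],[0.6,-60,0,-10,0,0,0],[0.6,-90,0,-40,0,0,0],[0.6,-120,0,-80,0,0,0]]]'; python3 -m creep '[[[0.6,-30,-20,-40,0,0,0],[0.6,-60,-40,-80,0,0,0],[0.6,-90,-70,-110,0,0,0],[0.6,-90,-100,-110,0,0,0],[0.6,-90,-100,-110,0,0,0]]]'|head -2; python3 - <<'E'
from h import *
go(-.085,-.1895,.013,'x')
for n in('top','scene'):cv2.imwrite(f'pics/{n}6.png',ctrl.get_image(n)[:,:,::-1])
t=load('top6');s=load('scene6')
for n,im,c in(('top',t,(308,215)),('scene',s,(312,208))):
    try:
        m=white(im);cs,_=cv2.findContours(m,cv2.RETR_EXTERNAL,cv2.CHAIN_APPROX_NONE)
        k=max([k for k in cs if cv2.contourArea(k)>600 and cv2.pointPolygonTest(cv2.convexHull(k),c,False)>=0],key=cv2.contourArea)[:,0]
        w=ray(n,edgefit(k,board(im,c)[1],0,0),.025);print(n,((w[:,:2]-C)@R2).round(4).tolist(),((w[:,:2].mean(0)-C)@R2).round(4))
        e=[w[(i+1)%4]-w[i] for i in range(4)];print([round(float(np.degrees(np.arctan2(x[1],x[0]))-23.35),2) for x in e])
    except Exception as x:print(n,x)
cv2.imwrite('pics/c6.png',np.hstack([cv2.resize(t[100:300,220:420],(400,400),interpolation=cv2.INTER_CUBIC),cv2.resize(s[130:290,230:390],(400,400),interpolation=cv2.INTER_CUBIC)]))
E
```

```text
time: 12.0
position: [0.7129, -0.111, 0.0914]
tool_rot: [-1.723, -2.622, 0.012]
ft_force: [1.1, 0.3, 0.7]
grip_width: 0.604
time: 12.5
position: [0.6561, -0.2381, 0.2059]
t 12.5 q7 0.43 stop xy [-0.1918 -0.3965] z 0.2059 F [-0.2 -0.7 -0.1]
world [ 0.672 -0.006  0.013] shift mm [209.4 106.2 190.6] rot [-0.006  0.008 -0.008]
top [[-0.0023, -0.1788], [-0.1586, -0.1796], [-0.1592, -0.0029], [-0.0035, -0.0024]] [-0.0809 -0.0909]
[-179.71, 90.19, 0.16, -89.61]
scene [[-0.1553, -0.001], [-0.0013, -0.0005], [-0.0008, -0.178], [-0.1579, -0.1786]] [-0.0788 -0.0896]
[0.19, -89.82, -179.78, 89.18]
```

View pics/c6.png

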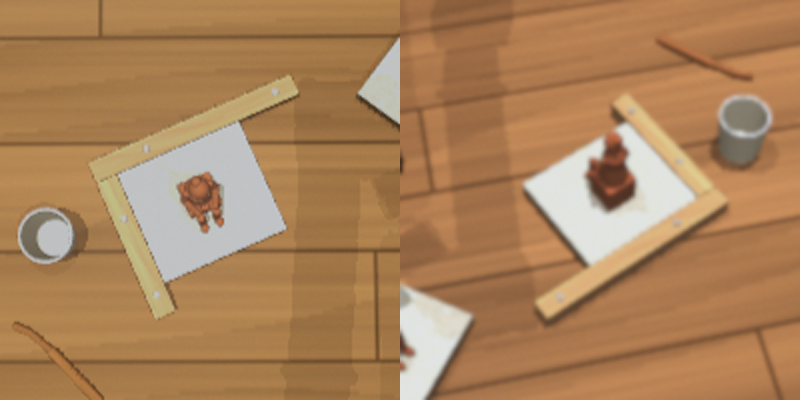

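Both views show the board flush against both battens, with no visible gap, and the arm is clear of everything. The measured centre is (−0.080, −0.090) in the stop frame to within 1 mm, and it is within 0.5° of square. Handing in.

```bash
python3 -c "
from bench import ctrl
print(ctrl.close_job())"
```

```text
the job is handed in; nothing more can be done
None
```

The board is in the corner, flat against both battens. I pushed its −x edge until it stopped on the long batten, then its −y edge until it stopped on the short one. I then backed the arm well clear and handed the job in at about 12.6 s of the 58 s allowed.

| Check | Top camera | Scene camera | Allowed |
|---|---|---|---|
| Board centre in the stop frame (mm) | (−80.9, −90.9) | (−78.8, −89.6) | x −84 to −76, y −94 to −86 |
| Out of square | 0.2–0.4° | mostly 0.2°, one edge 0.8° | 1.7° (0.03 rad) |

- **Camera disagreement:** the two views differ by about 2 mm, which is within their calibration.
- **Contact:** both pushes ended on a hard stop, where the arm no longer advanced and the horizontal force rose to about 13 N. No gap shows in either final picture.
- **Figure:** the fingers stayed at the board's edges, and no picture showed them near the figure.
- **Other things on the bench:** the pot and modelling tool look undisturbed in the final pictures. I did not re-measure them, and the cone was outside the final crops. The arm's path stayed clear of all three.
- **Not measured:** I did not measure the board's tilt or speed; nothing in the pictures suggested it had tipped.

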